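# Tip a biscuit tin out of the weigh pan and pass it through the flap gate

## Task

Tip the hinged pan of the packing station up to 40 degrees and hold it there for a second so that the biscuit tin slides out down the ramp, then lower the pan gently back to level. Then push the tin all the way through the hanging flap gate until it lies flat in the sunken outfeed bay, so that the flap falls shut behind it, and leave the other goods on the table alone.

Things in the scene. Friction and masses are not known exactly. Their poses are not given: they have to be found in the camera images.
- station: Packing station fixed to the table: white base 510 long x 130 wide. Origin on the table top under its middle; x the way the goods travel, z up. Along x from the origin: level pan -225 to -65 (hinged at -65), ramp to -15, flat landing to 92, gate at 80, sunken outfeed bay from 92 to an end stop at 254. A pointer on its +y side turns with the pan; black marks show level and 40 degrees.
- pan (a joint): Tilt of the steel pan: 0 is level on its stop; it grows in rad as the end with the grip plate is raised, to 1.2 at most; 40 degrees is 0.70. The hinge runs across the station under the pan's open lip and is nearly free: the pan (about 0.6 kg) falls back level if let go. The tin starts to slide at about 10 to 15 degrees.
- pan_hinge (a point): Fixed point on the hinge line, mid width, 76 above the table, under the pan's open lip. The pan turns about the station's y axis through this point.
- pan_grip (a point): Middle of the pan's upright grip plate (moves with the pan): steel, 64 wide across the station, 12 thick along it, at the pan's closed end. At level this point lies 166 behind the hinge and 90 above it, 18 below the plate's top edge. Above the hinge line the pan's floor is 6 and its side walls 38; it is 94 wide and 157 long inside.
- tin: Closed oblong biscuit tin of plain metal, 120 long x 82 wide x 45 high, about 0.3 kg. Origin: centre of its underside; x along its length, z up. It starts lying in the pan, lengthwise along the station.
- gate (a point): Point on the landing, mid width, under the gate's header bar (16 thick along the station, from 12 before this point to 4 past it; underside 78 above the landing, opening 100 wide). The flap hangs 4 past this point; the landing ends 12 past it, and there the tin's tail drops 44 into the bay, low enough to clear the flap.
- flap (a joint): Swing of the gate's flap (thin metal plate 94 wide, 66 high, 50 g, hung from under the header, reaching down to 8 above the landing): 0 hangs shut, it grows in rad as it is pushed open towards the outfeed bay, to 1.5. It opens only that way and falls shut by itself once the tin is clear of it.
- outfeed (a point): Point on the floor of the outfeed bay (162 long, 100 wide, floor 12 above the table, walls 58 above the floor), in its middle, 93 past the gate point and 44 lower than the landing.
- round_tin: Bystander: upright round metal tin, 84 across, 70 high, beside the station. Origin: centre of its underside.
- jar: Bystander: glass jar with a steel cap, 70 across, 90 high, on the far side of the station. Origin: centre of its underside.
- roll_pack: Bystander: paper-wrapped roll of biscuits, 50 thick, 170 long, lying on the near side of the station, its length along its x. Origin: underside of its middle.
- bowl: Bystander: steel bowl, 120 across, 50 high, on the far side of the station. Origin: centre of its underside.
- small_carton: Bystander: cardboard box 140 x 100 x 60 high on the near side. Origin: centre of its underside.
- brush: Bystander: hand brush lying near the robot.
- landing (a point): Point on the flat grey landing, mid width, 56 above the table. A ramp 50 long comes down to the landing from the pan's hinge, 20 higher. Ramp and landing lie between rails 100 apart inside, standing 40 above the landing. The tin, tipped out, stops lying partly on the ramp and partly on the landing; it may touch the flap.

How it is judged:
By the outcome, as a careful person would: the job done as asked, in the order asked, and still so for the second after the job is handed in, with the robot touching nothing.
It also fails if it takes over 61 s, if anything falls off the work surface, if the arm or the gripper's body presses on something with over 40 N, if the wrist force passes 120 N, or if a joint passes its speed limit or range.

## Robot

A 6-joint arm with a two-finger parallel gripper is mounted at the origin on the work surface. World frame = base frame: x ahead of the robot, y to its left, z up, the work surface at z = 0. Lengths are in m, angles in rad, forces in N, time in s.
With the tool pointing down it reaches from about 0.425 to 0.95 m from the base axis. Payload 3.5 kg.
Tool frame: the origin (TCP) lies midway between the tips of the shut fingers; the grasp point (between the pads) lies 19 mm behind it; x points along the fingers, y is the direction in which the jaws open and shut, and the axes are right-handed (so a half turn about x gives the same grasp; the last joint's range is limited). The gripper opens to 85 mm and grips with 20 to 120 N. Pads are 22 mm wide; open, the fingers measure 114 mm over their backs; the gripper's body (76 mm by 85 mm) begins 54 mm behind the grasp point. The pads swing forward as they close: fully open they stand 13 mm farther back than shut.
Start: joints at [1.082, 0.286, 1.577, -0, 1.279, -0.15], TCP at [0.224, 0.637, 0.198] pointing down, gripper open.
Joint ranges: [-2.77, 2.77], [-0.9, 2.22], [0.21, 2.48], [-1.53, 4.67], [0.24, 2.81], [-2.84, 2.84]. Speed limits (rad/s): [2.79, 2.79, 3.14, 3.14, 3.14, 3.14].

## Interface

Orientations are given as a unit quaternion [x, y, z, w].
In Python, from plant import ctrl, vision gives the robot as it stands. The module is installed in compiled form; this text tells all that it offers.
- The arm moves only by the tool play_rows, never from a script. Its arguments are lists of equal length, an entry for each row: "claw": the closure in counts, from 0 (fully open) to 255 (shut); "travel": the shift along the tool's x, y, z in m, a list of three; "dr": the turn, a rotation vector about the tool's x, y, z in rad, a list of three. In form: {"claw": [claw, ...], "travel": [[tx, ty, tz], ...], "dr": [[wx, wy, wz], ...]}. A call has 1 to 20 rows; each row is the pose to reach, as a shift and turn from the pose measured when the call began, along the tool's axes at that moment; what a row does not reach only later rows make up. A row lasts 1/10 s, in which the tool goes at most 50 mm and 8.59 degrees, less where a joint would pass 70% of its speed; a pose out of reach is approached as far as the arm can. A call with a gripper value outside its range is refused whole. The fingers move at their own pace and stop on an object; "force" is the grip in N (left out, the last holds). Time passes only in rows, so rows that repeat a pose let the fingers close. It gives the time, the measured TCP pose, the force and the opening at its end, in the units of the state.
- ctrl.get_state(): the state, without advancing time (a new reading comes with each control period).
- vision.read_camera(name): name is "scene" or "top"; returns a dict with "img" (480x640x3 uint8, red, green, blue), "range_z" (480x640 float32, m along the optical axis (not along the pixel's ray), 0 where there is no reading), "K" (3x3 intrinsics, pixels), "world_to_cam" (4x4, takes a point from world to camera coordinates). Camera axes: x right, y up, looking along -z (the intrinsics and any distortion apply to the point x, -y, -z); pixel columns grow to the right and rows downward; lengths in m; the calibration is good to about 2 mm. A picture is of the moment at which its call begins.
- ctrl.sign_off(): hands the job in, once; it reports no verdict.
The state is a dict: "time": time; "qpos": joint angles; "dq": joint speeds; "joint_efforts": joint torques, N m; "eef_pos": TCP position; "tcp_rot": TCP orientation; "contact_force": force on the tool from outside, world axes, zero at the start; "wrist_torque": the same for the moment, N m; "opening": opening from 0.0 (shut) to 1.0 (fully open).
Only numpy, scipy, OpenCV 4.12 (cv2) and the standard library are available. Lean on these libraries where they do the work, as an engineer would, in place of code of your own. Each camera call takes 0.05 s, during which the arm holds its last target.

## Working session

There is one attempt and no reset: what is moved stays moved. The work goes in short steps, Python scripts to look and compute and a tool call to move; the robot and the scene stay as the last step left them, time stands still between calls to the robot, and variables do not carry over. Pictures are saved under pics/ and viewed, and the job is handed in when it is done.

Besides the shell and the picture viewer there is one more tool, called after "Call:" as a command line: name --argument value ..., lists and objects as JSON in quotes. play_rows: Moves the arm, as the interface text tells. Its arguments: {"type":"object","properties":{"claw":{"type":"array","items":{"type":"number"}},"travel":{"type":"array","items":{"type":"array","items":{"type":"number"}}},"dr":{"type":"array","items":{"type":"array","items":{"type":"number"}}},"force":{"type":"number"}},"required":["claw","travel","dr"]}

```bash
mkdir -p pics
cat > h.py <<'E'
import numpy as np, cv2
from plant import ctrl, vision
def snap(n,f):
    d=vision.read_camera(n); cv2.imwrite('pics/'+f,d['img'][:,:,::-1]); np.savez('pics/'+f+'.npz',**d); return d
def p2w(d,u,v):
    K=d['K'];z=float(np.median([x for x in d['range_z'][v-1:v+2,u-1:u+2].ravel() if x>0] or [0]))
    p=np.array([(u-K[0,2])/K[0,0]*z,-(v-K[1,2])/K[1,1]*z,-z,1]); return (np.linalg.inv(d['world_to_cam'])@p)[:3]
E
python3 - <<'E'
from h import *
for n in ('scene','top'):
    d=snap(n,n+'0.png'); print(d['K'],d['world_to_cam'],[k for k in d])
print(ctrl.get_state())
E
```

```text
[[495.70646619   0.         317.53290759]
 [  0.         495.70646619 235.49849298]
 [  0.           0.           1.        ]] [[ 0.07530661  0.99712701  0.00816374 -0.06437232]
 [-0.81606635  0.05692337  0.57514819  0.3778609 ]
 [ 0.57303108 -0.04997461  0.81800851 -1.19032618]
 [ 0.          0.          0.          1.        ]] ['img', 'range_z', 'K', 'world_to_cam']
[[613.8877354    0.         312.63578441]
 [  0.         613.8877354  238.05053607]
 [  0.           0.           1.        ]] [[ 1.20826562e-02 -9.99926844e-01  5.62696403e-04  2.13304611e-02]
 [ 9.93761091e-01  1.20705454e-02  1.10874687e-01 -5.47070085e-01]
 [-1.10873367e-01 -7.80474923e-04  9.93834235e-01 -1.20918628e+00]
 [ 0.00000000e+00  0.00000000e+00  0.00000000e+00  1.00000000e+00]] ['img', 'range_z', 'K', 'world_to_cam']
{'time': 0.1, 'qpos': array([ 1.08199857e+00,  2.87133014e-01,  1.57804259e+00, -1.16833762e-05,
        1.27862816e+00, -1.49960065e-01]), 'dq': array([ 5.02772393e-04, -3.01458860e-03, -2.83455309e-03, -4.12413504e-05,
        2.27753437e-03,  6.35273783e-04]), 'joint_efforts': array([ 1.17101135e-03, -4.07292974e+01, -2.93701154e+01, -1.57016852e-04,
        3.38872662e-03, -1.88037353e-05]), 'eef_pos': array([0.22399133, 0.63603227, 0.19684181]), 'tcp_rot': array([ 0.11848025,  0.69722455, -0.11996716,  0.69674116]), 'contact_force': array([-0.32329943, -0.25035661, -0.66054191]), 'wrist_torque': array([ 0.01575693,  0.04308934, -0.00324354]), 'opening': 0.9988887454431264}
```

View pics/scene0.png

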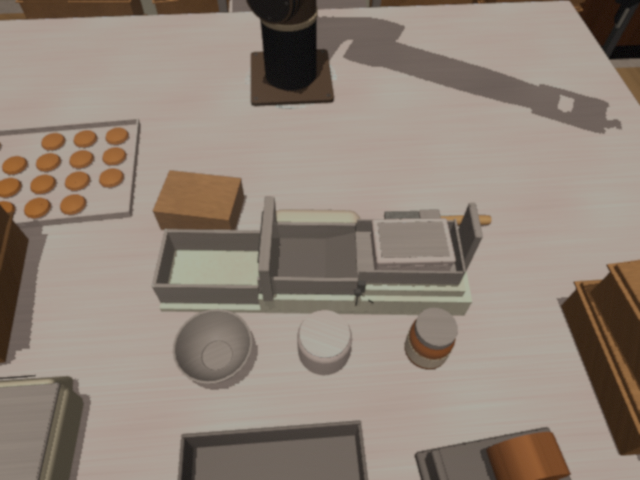

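View pics/top0.png

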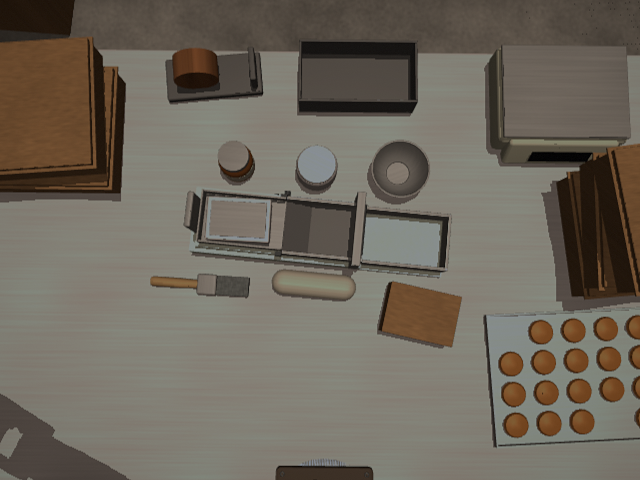

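Top view: pan is on the left (grip plate ~ (192,210)), the gate header at (360,230), the bay right. I'll enlarge it to measure.

Run:
```python
import cv2
i=cv2.imread('pics/top0.png')[170:290,170:470]
cv2.imwrite('pics/c1.png',cv2.resize(i,None,fx=2.66,fy=2.66,interpolation=cv2.INTER_CUBIC))
```

```text
(no output)
```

View pics/c1.png

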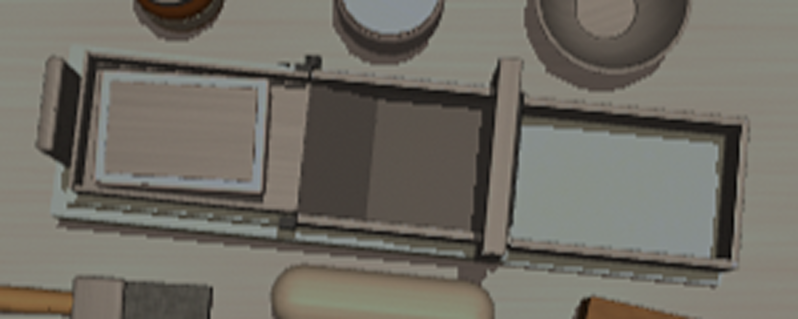

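```bash
cat >> h.py <<'E'
def ray(d,u,v,z):
    K=d['K'];T=np.linalg.inv(d['world_to_cam']);r=T[:3,:3]@np.array([(u-K[0,2])/K[0,0],-(v-K[1,2])/K[1,1],-1]);c=T[:3,3]
    return c+r*(z-c[2])/r[2]
E
python3 - <<'E'
from h import *
d=dict(np.load('pics/top0.png.npz'))
def c(u,v,z): return ray(d,170+u/2.66,170+v/2.66,z).round(4)
def m(u,v): return p2w(d,round(170+u/2.66),round(170+v/2.66)).round(4)
print('tin',[c(*p,.127) for p in((97,72),(270,80),(263,192),(95,183))], m(180,130))
print('bay floor',m(610,190),'landing',m(430,160),'hdr',m(506,160),'plate',m(48,100),m(45,140))
print('baywall',c(748,118,.07),c(733,268,.07),m(743,190),m(600,108))
print('header top corners',[m(*p) for p in((502,62),(520,62),(487,252),(504,252))])
# cloud: fit yaw from all points of known heights inside region
K=d['K'];z=d['range_z'];v,u=np.mgrid[:480,:640]
P=np.stack([(u-K[0,2])/K[0,0]*z,-(v-K[1,2])/K[1,1]*z,-z,np.ones_like(z)],-1)@np.linalg.inv(d['world_to_cam']).T
P=P[...,:3]
reg=np.zeros(z.shape,bool);reg[185:280,180:455]=1; reg&=z>0
def rect(lo,hi,name,reg=reg):
    k=reg&(P[...,2]>lo)&(P[...,2]<hi)
    n,l,s,ce=cv2.connectedComponentsWithStats(k.astype(np.uint8),connectivity=8)
    i=1+np.argmax(s[1:,4]); q=P[l==i][:,:2].astype(np.float32)
    print(name,s[i],cv2.minAreaRect(q*1000),P[l==i][:,2].mean())
rect(.122,.134,'tin');rect(.005,.018,'bayfloor');rect(.05,.062,'landing');rect(.135,.16,'hdr');rect(.165,.2,'plate')
E
```

```text
tin [array([0.6109, 0.2278, 0.127 ]), array([0.6067, 0.1058, 0.127 ]), array([0.5273, 0.1092, 0.127 ]), array([0.5322, 0.2268, 0.127 ])] [0.5701 0.1677 0.1267]
bay floor [ 0.545  -0.1492  0.0109] landing [ 0.5603 -0.0102  0.0566] hdr [ 0.5498 -0.0588  0.1454] plate [0.581  0.2504 0.1817] [0.5541 0.2513 0.1817]
baywall [ 0.5924 -0.2435  0.07  ] [ 0.4816 -0.2311  0.07  ] [ 0.54   -0.2389  0.0682] [ 0.5979 -0.1352  0.0697]
header top corners [array([ 0.6189, -0.0568,  0.1438]), array([ 0.6187, -0.0677,  0.1458]), array([ 0.4857, -0.0465,  0.1415]), array([ 0.4857, -0.0573,  0.1437])]
tin [ 205  197   67   46 2705] ((569.6803588867188, 168.53347778320312), (120.19757843017578, 82.64486694335938), 87.49474334716797) 0.12666776237648292
bayfloor [ 361  214   82   54 3570] ((546.8909301757812, -154.92311096191406), (159.880859375, 96.3272933959961), 84.99263763427734) 0.011293558517330736
landing [ 297  204   59   54 2507] ((559.6469116210938, 2.3299522399902344), (110.38912963867188, 97.81370544433594), 85.41178894042969) 0.05574871814403244
hdr [351 192  15  75 699] ((552.2717895507812, -57.46620178222656), (19.698684692382812, 137.44984436035156), 84.89523315429688) 0.14463902645693172
plate [184 192  12  36 297] ((579.0538330078125, 249.55409240722656), (13.095681190490723, 63.55784225463867), 84.44023895263672) 0.1808089393014867
```

```bash
cat >> h.py <<'E'
from scipy.spatial.transform import Rotation as Ro
e=np.array([-.0845,-.9964,0]);n=np.array([.9964,-.0845,0]);O=np.array([.5593,.0184,0])
def tgt(s,y,z,tilt=0):
    "tool tip station coords; tilt deg about +y_s"
    R=np.stack([[0,0,-1],-e,n],1)
    return O+s*e+y*n+np.array([0,0,z]), Ro.from_rotvec(np.radians(tilt)*n)*Ro.from_matrix(R)
def delta(p,R):
    s=ctrl.get_state();R0=Ro.from_quat(s['tcp_rot']);
    print('t',s['time'],'travel',R0.inv().apply(p-s['eef_pos']).round(4),'dr',(R0.inv()*R).as_rotvec().round(4))
def where():
    s=ctrl.get_state();q=s['eef_pos']-O;R0=Ro.from_quat(s['tcp_rot'])
    print('t',round(s['time'],2),'s,y,z',[round(float(x),4) for x in(q@e,q@n,q[2])],'xaxis in st',[round(float(R0.as_matrix()[:,0]@k),3) for k in(e,n,[0,0,1])],'F',s['contact_force'].round(1),'op',round(s['opening'],3),'q',s['qpos'].round(2))
E
python3 - <<'E'
from h import *
where();delta(*tgt(-.231,0,.26))
E
```

```text
t 0.1 s,y,z [-0.5871, -0.3863, 0.1968] xaxis in st [0.002, -0.001, -1.0] F [-0.3 -0.3 -0.7] op 0.999 q [ 1.08  0.29  1.58 -0.    1.28 -0.15]
t 0.1 travel [-0.0628 -0.2476  0.4634] dr [-0.2542 -0.0006  0.0021]
```

Call:
play_rows --claw '[100, 100, 100, 100, 100, 100, 100, 100, 100, 100, 100, 100, 100, 100, 100, 100]' --travel '[[-0.063, -0.02, 0.04], [-0.063, -0.04, 0.08], [-0.063, -0.06, 0.12], [-0.063, -0.08, 0.155], [-0.063, -0.1, 0.19], [-0.063, -0.12, 0.225], [-0.063, -0.14, 0.26], [-0.063, -0.16, 0.295], [-0.063, -0.18, 0.33], [-0.063, -0.2, 0.365], [-0.063, -0.215, 0.4], [-0.063, -0.23, 0.43], [-0.063, -0.248, 0.4635], [-0.063, -0.248, 0.4635], [-0.063, -0.248, 0.4635], [-0.063, -0.248, 0.4635]]' --dr '[[-0.03, 0, 0], [-0.06, 0, 0], [-0.09, 0, 0], [-0.12, 0, 0], [-0.15, 0, 0], [-0.18, 0, 0], [-0.2, 0, 0], [-0.22, 0, 0], [-0.24, 0, 0], [-0.254, 0, 0.002], [-0.254, 0, 0.002], [-0.254, 0, 0.002], [-0.254, 0, 0.002], [-0.254, 0, 0.002], [-0.254, 0, 0.002], [-0.254, 0, 0.002]]' --force 40

```text
time: 1.7
eef_pos: [0.5781, 0.2488, 0.2598]
tcp_rot: [0.03, 0.707, -0.03, 0.706]
contact_force: [-1.2, -0.1, -1.0]
opening: 0.608
```

Run:
```python
from h import *
where();delta(*tgt(-.231,0,.147))
snap('top','top1.png');snap('scene','sc1.png')
a=cv2.imread('pics/top1.png')[150:290,140:400];b=cv2.imread('pics/sc1.png')[120:340,340:560]
cv2.imwrite('pics/c2.png',np.vstack([cv2.resize(a,(560,300)),cv2.resize(b,(560,300))]))
```

```text
t 1.7 s,y,z [-0.2312, -0.0008, 0.2598] xaxis in st [-0.0, -0.002, -1.0] F [-1.2 -0.1 -1. ] op 0.608 q [ 0.25  0.15  1.63  0.    1.37 -1.24]
t 1.7 travel [ 0.1128 -0.0002  0.001 ] dr [ 0.0004 -0.0016 -0.    ]
```

View pics/c2.png

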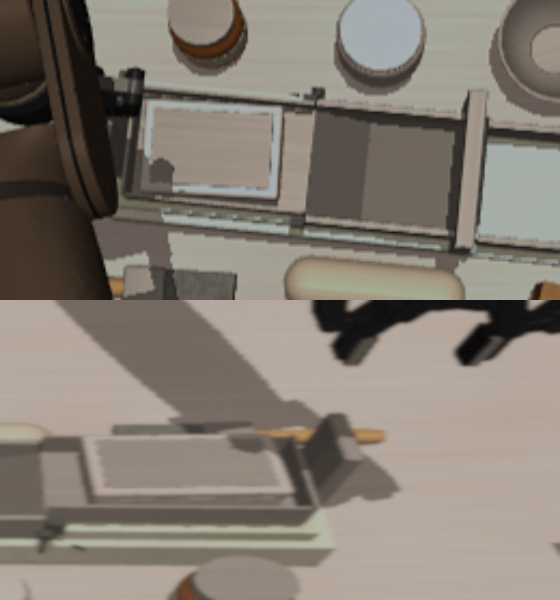

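Call:
play_rows --claw '[100, 100, 100, 100, 100, 100, 100, 100, 100, 100, 100, 100, 255, 255, 255, 255, 255, 255, 255, 255]' --travel '[[0.01, 0, 0], [0.02, 0, 0], [0.03, 0, 0], [0.04, 0, 0], [0.05, 0, 0], [0.06, 0, 0], [0.07, 0, 0], [0.08, 0, 0.001], [0.09, 0, 0.001], [0.1, 0, 0.001], [0.11, 0, 0.001], [0.113, 0, 0.001], [0.113, 0, 0.001], [0.113, 0, 0.001], [0.113, 0, 0.001], [0.113, 0, 0.001], [0.113, 0, 0.001], [0.113, 0, 0.001], [0.113, 0, 0.001], [0.113, 0, 0.001]]' --dr '[[0, 0, 0], [0, 0, 0], [0, 0, 0], [0, 0, 0], [0, 0, 0], [0, 0, 0], [0, 0, 0], [0, 0, 0], [0, 0, 0], [0, 0, 0], [0, 0, 0], [0, 0, 0], [0, 0, 0], [0, 0, 0], [0, 0, 0], [0, 0, 0], [0, 0, 0], [0, 0, 0], [0, 0, 0], [0, 0, 0]]' --force 50

```text
time: 3.8
eef_pos: [0.5793, 0.2494, 0.1481]
tcp_rot: [0.03, 0.706, -0.029, 0.707]
contact_force: [-0.3, 0.8, 3.9]
opening: 0.11
```

Run:
```python
from h import *
where()
s0=ctrl.get_state();R0=Ro.from_quat(s0['tcp_rot']);p0=s0['eef_pos']
H=O-.065*e+np.array([0,0,.076])
for th in list(range(2,42,2))+[41]:
    r=Ro.from_rotvec(np.radians(th)*n); p=H+r.apply(p0-H)
    print(th,R0.inv().apply(p-p0).round(4).tolist(),(R0.inv()*r*R0).as_rotvec().round(3).tolist())
```

```text
t 3.8 s,y,z [-0.2319, 0.0004, 0.1481] xaxis in st [-0.001, 0.0, -1.0] F [-0.3  0.8  3.9] op 0.11 q [ 0.25  0.23  1.73  0.    1.17 -1.24]
2 [-0.0058, -0.0026, -0.0] [0.0, -0.0, 0.035]
4 [-0.0115, -0.0054, -0.0] [0.0, -0.0, 0.07]
6 [-0.0171, -0.0084, -0.0] [0.0, -0.0, 0.105]
8 [-0.0225, -0.0116, -0.0] [0.0, -0.0, 0.14]
10 [-0.0279, -0.015, -0.0] [0.0, -0.0, 0.175]
12 [-0.0331, -0.0186, -0.0] [0.0, -0.0, 0.209]
14 [-0.0383, -0.0224, -0.0] [0.0, -0.0, 0.244]
16 [-0.0432, -0.0263, -0.0] [0.0, -0.0, 0.279]
18 [-0.0481, -0.0304, -0.0] [0.0, -0.0, 0.314]
20 [-0.0528, -0.0347, -0.0] [0.0, -0.0, 0.349]
22 [-0.0573, -0.0391, -0.0] [0.0, -0.001, 0.384]
24 [-0.0617, -0.0437, -0.0] [0.0, -0.001, 0.419]
26 [-0.0659, -0.0484, -0.0] [0.0, -0.001, 0.454]
28 [-0.07, -0.0533, -0.0] [0.0, -0.001, 0.489]
30 [-0.0738, -0.0584, -0.0] [0.0, -0.001, 0.524]
32 [-0.0775, -0.0635, -0.0] [0.0, -0.001, 0.558]
34 [-0.0811, -0.0688, -0.0001] [0.0, -0.001, 0.593]
36 [-0.0844, -0.0742, -0.0001] [0.0, -0.001, 0.628]
38 [-0.0875, -0.0797, -0.0001] [0.0, -0.001, 0.663]
40 [-0.0905, -0.0853, -0.0001] [0.0, -0.001, 0.698]
41 [-0.0919, -0.0882, -0.0001] [0.0, -0.001, 0.716]
```

Gripped (opening 0.11 × 85 ≈ 9 mm). First lift half way and check.

Call:
play_rows --claw '[255, 255, 255, 255, 255, 255, 255, 255, 255, 255]' --travel '[[-0.0029, -0.0013, 0], [-0.0058, -0.0026, 0], [-0.0087, -0.004, 0], [-0.0115, -0.0054, 0], [-0.0143, -0.0069, 0], [-0.0171, -0.0084, 0], [-0.0198, -0.01, 0], [-0.0225, -0.0116, 0], [-0.0225, -0.0116, 0], [-0.0225, -0.0116, 0]]' --dr '[[0, 0, 0.0175], [0, 0, 0.035], [0, 0, 0.0525], [0, 0, 0.07], [0, 0, 0.0875], [0, 0, 0.105], [0, 0, 0.1225], [0, 0, 0.14], [0, 0, 0.14], [0, 0, 0.14]]'

```text
time: 4.8
eef_pos: [0.5783, 0.2377, 0.1707]
tcp_rot: [0.079, 0.703, 0.02, 0.707]
contact_force: [1.6, 4.3, -2.5]
opening: 0.107
```

Run:
```python
from h import *
where()
snap('scene','sc2.png')
b=cv2.imread('pics/sc2.png')[150:350,250:520]
cv2.imwrite('pics/c3.png',cv2.resize(b,None,fx=2.9,fy=2.9,interpolation=2))
s0=ctrl.get_state();R0=Ro.from_quat(s0['tcp_rot']);p0=s0['eef_pos']
H=O-.065*e+np.array([0,0,.076])
for th in list(range(2,34,2))+[33]:
    r=Ro.from_rotvec(np.radians(th)*n); p=H+r.apply(p0-H)
    print(th,R0.inv().apply(p-p0).round(4).tolist(),(R0.inv()*r*R0).as_rotvec().round(3).tolist())
```

```text
t 4.8 s,y,z [-0.2201, 0.0003, 0.1707] xaxis in st [-0.14, 0.0, -0.99] F [ 1.6  4.3 -2.5] op 0.107 q [ 0.17  0.17  1.77  0.15  1.17 -1.38]
2 [-0.0058, -0.0026, -0.0] [0.0, -0.0, 0.035]
4 [-0.0115, -0.0054, -0.0] [0.0, -0.0, 0.07]
6 [-0.0171, -0.0084, -0.0] [0.0, -0.0, 0.105]
8 [-0.0225, -0.0116, -0.0] [0.0, -0.0, 0.14]
10 [-0.0279, -0.015, -0.0] [0.0, -0.0, 0.175]
12 [-0.0331, -0.0186, -0.0] [0.0, -0.0, 0.209]
14 [-0.0383, -0.0223, -0.0] [0.0, -0.0, 0.244]
16 [-0.0432, -0.0263, -0.0] [0.0, -0.0, 0.279]
18 [-0.0481, -0.0304, -0.0] [0.0, -0.0, 0.314]
20 [-0.0528, -0.0346, -0.0] [0.0, -0.0, 0.349]
22 [-0.0573, -0.0391, -0.0] [0.0, -0.001, 0.384]
24 [-0.0617, -0.0436, -0.0001] [0.0, -0.001, 0.419]
26 [-0.0659, -0.0484, -0.0001] [0.0, -0.001, 0.454]
28 [-0.07, -0.0533, -0.0001] [0.0, -0.001, 0.489]
30 [-0.0739, -0.0583, -0.0001] [0.0, -0.001, 0.524]
32 [-0.0776, -0.0634, -0.0001] [0.0, -0.001, 0.558]
33 [-0.0793, -0.0661, -0.0001] [0.0, -0.001, 0.576]
```

View pics/c3.png

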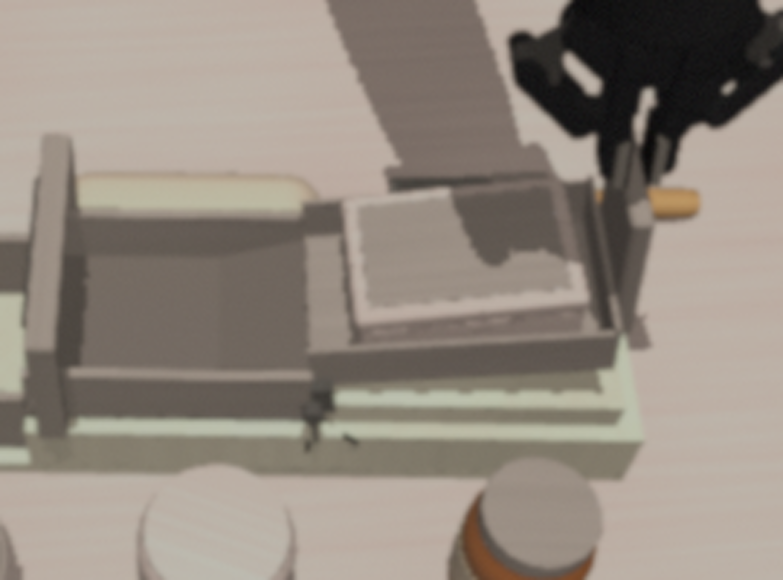

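Pan lifted about 8° and gripped, with low force. On to 40°.

Call:
play_rows --claw '[255, 255, 255, 255, 255, 255, 255, 255, 255, 255, 255, 255, 255, 255, 255, 255, 255, 255, 255, 255]' --travel '[[-0.0058, -0.0026, 0], [-0.0115, -0.0054, 0], [-0.0171, -0.0084, 0], [-0.0225, -0.0116, 0], [-0.0279, -0.015, 0], [-0.0331, -0.0186, 0], [-0.0383, -0.0223, 0], [-0.0432, -0.0263, 0], [-0.0481, -0.0304, 0], [-0.0528, -0.0346, 0], [-0.0573, -0.0391, 0], [-0.0617, -0.0436, 0], [-0.0659, -0.0484, 0], [-0.07, -0.0533, 0], [-0.0739, -0.0583, 0], [-0.0776, -0.0634, 0], [-0.0785, -0.0648, 0], [-0.0785, -0.0648, 0], [-0.0785, -0.0648, 0], [-0.0785, -0.0648, 0]]' --dr '[[0, 0, 0.035], [0, 0, 0.07], [0, 0, 0.105], [0, 0, 0.14], [0, 0, 0.175], [0, 0, 0.209], [0, 0, 0.244], [0, 0, 0.279], [0, 0, 0.314], [0, 0, 0.349], [0, 0, 0.384], [0, 0, 0.419], [0, 0, 0.454], [0, 0, 0.489], [0, 0, 0.524], [0, 0, 0.558], [0, 0, 0.567], [0, 0, 0.567], [0, 0, 0.567], [0, 0, 0.567]]'

```text
time: 6.85
eef_pos: [0.5716, 0.1632, 0.2387]
tcp_rot: [0.272, 0.653, 0.217, 0.673]
contact_force: [0.8, 1.4, -1.8]
opening: 0.107
```

Run:
```python
from h import *
where()
snap('scene','sc3.png')
b=cv2.imread('pics/sc3.png')[150:350,250:520]
cv2.imwrite('pics/c4.png',cv2.resize(b,None,fx=2.9,fy=2.9,interpolation=2))
```

```text
t 6.85 s,y,z [-0.1453, -0.0, 0.2387] xaxis in st [-0.649, -0.002, -0.761] F [ 0.8  1.4 -1.8] op 0.107 q [-0.22  0.05  1.9   0.72  1.37 -1.92]
```

View pics/c4.png

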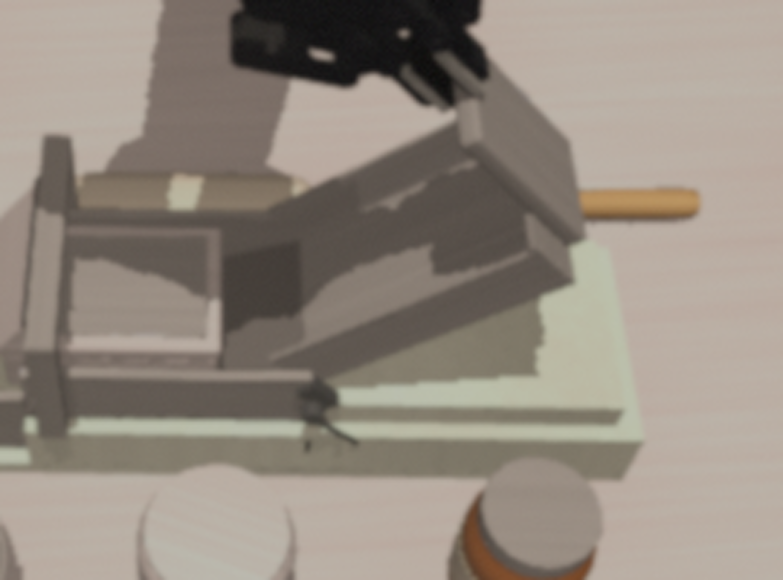

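Tin is out on the landing with its nose at the gate; the pointer is on the 40° mark. Hold.

Call:
play_rows --claw '[255, 255, 255, 255, 255, 255, 255, 255, 255, 255, 255, 255]' --travel '[[0, 0, 0], [0, 0, 0], [0, 0, 0], [0, 0, 0], [0, 0, 0], [0, 0, 0], [0, 0, 0], [0, 0, 0], [0, 0, 0], [0, 0, 0], [0, 0, 0], [0, 0, 0]]' --dr '[[0, 0, 0], [0, 0, 0], [0, 0, 0], [0, 0, 0], [0, 0, 0], [0, 0, 0], [0, 0, 0], [0, 0, 0], [0, 0, 0], [0, 0, 0], [0, 0, 0], [0, 0, 0]]'

```text
time: 8.1
eef_pos: [0.5716, 0.1631, 0.2387]
tcp_rot: [0.272, 0.653, 0.217, 0.673]
contact_force: [1.2, 1.7, -1.1]
opening: 0.109
```

Run:
```python
from h import *
where()
s0=ctrl.get_state();R0=Ro.from_quat(s0['tcp_rot']);p0=s0['eef_pos']
H=O-.065*e+np.array([0,0,.076])
for th in range(2,42,2):
    r=Ro.from_rotvec(-np.radians(th)*n); p=H+r.apply(p0-H)
    print(th,R0.inv().apply(p-p0).round(4).tolist(),(R0.inv()*r*R0).as_rotvec().round(3).tolist())
```

```text
t 8.1 s,y,z [-0.1452, 0.0, 0.2387] xaxis in st [-0.649, -0.002, -0.76] F [ 1.2  1.7 -1.1] op 0.109 q [-0.22  0.05  1.9   0.72  1.37 -1.92]
2 [0.0059, 0.0024, 0.0] [0.0, 0.0, -0.035]
4 [0.0118, 0.0046, 0.0] [0.0, 0.0, -0.07]
6 [0.0178, 0.0066, 0.0] [0.0, 0.0, -0.105]
8 [0.0239, 0.0083, 0.0001] [0.0, 0.0, -0.14]
10 [0.03, 0.0099, 0.0001] [0.0, 0.0, -0.175]
12 [0.0362, 0.0113, 0.0001] [0.0, 0.0, -0.209]
14 [0.0425, 0.0124, 0.0001] [0.0, 0.0, -0.244]
16 [0.0487, 0.0133, 0.0001] [0.001, 0.0, -0.279]
18 [0.055, 0.014, 0.0001] [0.001, 0.0, -0.314]
20 [0.0613, 0.0144, 0.0001] [0.001, 0.001, -0.349]
22 [0.0677, 0.0147, 0.0001] [0.001, 0.001, -0.384]
24 [0.074, 0.0147, 0.0002] [0.001, 0.001, -0.419]
26 [0.0803, 0.0145, 0.0002] [0.001, 0.001, -0.454]
28 [0.0866, 0.0141, 0.0002] [0.001, 0.001, -0.489]
30 [0.0929, 0.0135, 0.0002] [0.001, 0.001, -0.524]
32 [0.0992, 0.0126, 0.0002] [0.001, 0.001, -0.558]
34 [0.1055, 0.0116, 0.0002] [0.001, 0.001, -0.593]
36 [0.1117, 0.0103, 0.0002] [0.001, 0.001, -0.628]
38 [0.1178, 0.0088, 0.0002] [0.001, 0.001, -0.663]
40 [0.1239, 0.0071, 0.0002] [0.001, 0.001, -0.698]
```

Call:
play_rows --claw '[255, 255, 255, 255, 255, 255, 255, 255, 255, 255, 255, 255, 255, 255, 255, 255, 255, 255, 255, 255]' --travel '[[0.003, 0.0012, 0], [0.0059, 0.0024, 0], [0.0118, 0.0046, 0], [0.0178, 0.0066, 0], [0.0239, 0.0083, 0], [0.03, 0.0099, 0], [0.0362, 0.0113, 0], [0.0425, 0.0124, 0], [0.0487, 0.0133, 0], [0.055, 0.014, 0], [0.0613, 0.0144, 0], [0.0677, 0.0147, 0], [0.074, 0.0147, 0], [0.0803, 0.0145, 0], [0.0866, 0.0141, 0], [0.0929, 0.0135, 0], [0.0992, 0.0126, 0], [0.1024, 0.0121, 0], [0.1055, 0.0116, 0], [0.1055, 0.0116, 0]]' --dr '[[0, 0, -0.0175], [0, 0, -0.035], [0, 0, -0.07], [0, 0, -0.105], [0, 0, -0.14], [0, 0, -0.175], [0, 0, -0.209], [0, 0, -0.244], [0, 0, -0.279], [0, 0, -0.314], [0, 0, -0.349], [0, 0, -0.384], [0, 0, -0.419], [0, 0, -0.454], [0, 0, -0.489], [0, 0, -0.524], [0, 0, -0.558], [0, 0, -0.575], [0, 0, -0.593], [0, 0, -0.593]]'

```text
time: 10.1
eef_pos: [0.5785, 0.2407, 0.1658]
tcp_rot: [0.069, 0.703, 0.011, 0.707]
contact_force: [4.8, 1.3, -3.3]
opening: 0.107
```

Run:
```python
from h import *
where()
s0=ctrl.get_state();R0=Ro.from_quat(s0['tcp_rot']);p0=s0['eef_pos']
H=O-.065*e+np.array([0,0,.076])
for th in range(1,8,1):
    r=Ro.from_rotvec(-np.radians(th)*n); p=H+r.apply(p0-H)
    print(th,R0.inv().apply(p-p0).round(4).tolist(),(R0.inv()*r*R0).as_rotvec().round(3).tolist())
```

```text
t 10.1 s,y,z [-0.2232, 0.0003, 0.1658] xaxis in st [-0.114, 0.001, -0.994] F [ 4.8  1.3 -3.3] op 0.107 q [ 0.18  0.18  1.77  0.12  1.17 -1.35]
1 [0.0029, 0.0012, 0.0] [-0.0, 0.0, -0.017]
2 [0.0059, 0.0024, 0.0] [-0.0, 0.0, -0.035]
3 [0.0089, 0.0035, 0.0] [-0.0, 0.0, -0.052]
4 [0.0118, 0.0046, 0.0] [-0.0, 0.0, -0.07]
5 [0.0149, 0.0056, 0.0] [-0.0, 0.0, -0.087]
6 [0.0179, 0.0065, 0.0] [-0.0, 0.0, -0.105]
7 [0.0209, 0.0074, 0.0] [-0.0, 0.0, -0.122]
```

Call:
play_rows --claw '[255, 255, 255, 255, 255, 255, 255, 255, 255, 255, 255, 255]' --travel '[[0.0029, 0.0012, 0], [0.0059, 0.0024, 0], [0.0089, 0.0035, 0], [0.0118, 0.0046, 0], [0.0134, 0.0051, 0], [0.0149, 0.0056, 0], [0.0164, 0.006, 0], [0.0179, 0.0065, 0], [0.0187, 0.0068, 0], [0.0196, 0.007, 0], [0.0196, 0.007, 0], [0.0196, 0.007, 0]]' --dr '[[0, 0, -0.0175], [0, 0, -0.035], [0, 0, -0.052], [0, 0, -0.07], [0, 0, -0.079], [0, 0, -0.087], [0, 0, -0.096], [0, 0, -0.105], [0, 0, -0.11], [0, 0, -0.114], [0, 0, -0.114], [0, 0, -0.114]]'

```text
time: 11.3
eef_pos: [0.5793, 0.2494, 0.1481]
tcp_rot: [0.029, 0.706, -0.029, 0.707]
contact_force: [0.2, -1.3, 3.6]
opening: 0.107
```

Run:
```python
from h import *
where()
snap('scene','sc4.png')
b=cv2.imread('pics/sc4.png')[150:350,150:520]
cv2.imwrite('pics/c5.png',cv2.resize(b,None,fx=2.1,fy=2.1,interpolation=2))
```

```text
t 11.3 s,y,z [-0.2319, 0.0005, 0.1481] xaxis in st [0.001, 0.001, -1.0] F [ 0.2 -1.3  3.6] op 0.107 q [ 0.25  0.23  1.73 -0.    1.17 -1.24]
```

View pics/c5.png

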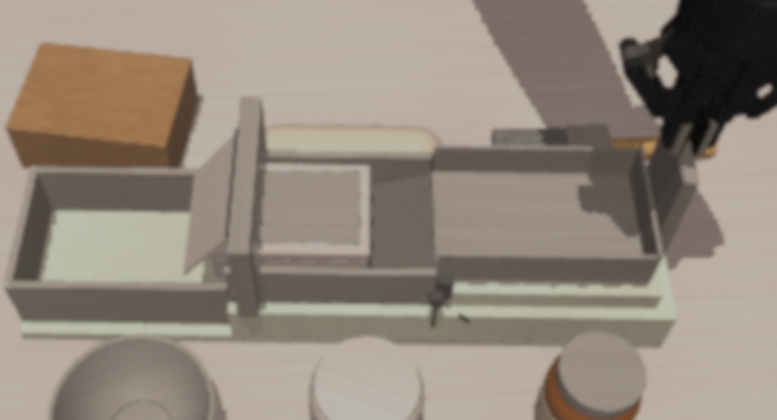

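Pan is level; tin protrudes through the gate, flap propped open. Release and go up.

Call:
play_rows --claw '[100, 100, 100, 100, 100, 100, 100, 100, 100, 100, 100, 100, 100]' --travel '[[0, 0, 0], [0, 0, 0], [0, 0, 0], [0, 0, 0], [0, 0, 0], [-0.015, 0, 0], [-0.03, 0, 0], [-0.05, 0, 0], [-0.07, 0, 0], [-0.09, 0, 0], [-0.11, 0, 0], [-0.12, 0, 0], [-0.12, 0, 0]]' --dr '[[0, 0, 0], [0, 0, 0], [0, 0, 0], [0, 0, 0], [0, 0, 0], [0, 0, 0], [0, 0, 0], [0, 0, 0], [0, 0, 0], [0, 0, 0], [0, 0, 0], [0, 0, 0], [0, 0, 0]]'

```text
time: 12.65
eef_pos: [0.5804, 0.2499, 0.2718]
tcp_rot: [0.029, 0.704, -0.029, 0.709]
contact_force: [-0.7, 0.6, 0.4]
opening: 0.609
```

Run:
```python
from h import *
where()
d=snap('top','top5.png')
cv2.imwrite('pics/c6.png',cv2.resize(cv2.imread('pics/top5.png')[170:290,170:470],None,fx=2.66,fy=2.66,interpolation=2))
K=d['K'];z=d['range_z'];v,u=np.mgrid[:480,:640]
P=np.stack([(u-K[0,2])/K[0,0]*z,-(v-K[1,2])/K[1,1]*z,-z,np.ones_like(z)],-1)@np.linalg.inv(d['world_to_cam']).T
Q=P[...,:3]-O; S=Q@e;Y=Q@n;Z=Q[...,2]
for s in np.arange(-.06,.2,.01):
    k=(abs(S-s)<.003)&(abs(Y)<.03)&(z>0)
    print(round(s,2),np.percentile(Z[k],[10,50,90]).round(3) if k.any() else None)
k=(abs(Z-.101)<.006)&(S>-.1)&(S<.06)&(abs(Y)<.046)
print(S[k].min(),Y[k].min(),Y[k].max())
delta(*tgt(-.03,0,.2))
```

```text
t 12.65 s,y,z [-0.2324, 0.0015, 0.2718] xaxis in st [-0.001, 0.007, -1.0] F [-0.7  0.6  0.4] op 0.609 q [ 0.25  0.14  1.61 -0.    1.38 -1.24]
-0.06 [0.069 0.073 0.075]
-0.05 [0.066 0.069 0.073]
-0.04 [0.061 0.065 0.069]
-0.03 [0.058 0.061 0.063]
-0.02 [0.053 0.057 0.06 ]
-0.01 [0.097 0.101 0.103]
0.0 [0.099 0.101 0.104]
0.01 [0.098 0.101 0.105]
0.02 [0.098 0.101 0.104]
0.03 [0.098 0.101 0.104]
0.04 [0.098 0.101 0.104]
0.05 [0.098 0.101 0.103]
0.06 [0.098 0.101 0.104]
0.07 [0.101 0.145 0.148]
0.08 [0.143 0.145 0.148]
0.09 [0.12  0.123 0.128]
0.1 [0.106 0.109 0.113]
0.11 [0.091 0.096 0.099]
0.12 [0.077 0.081 0.085]
0.13 [0.008 0.011 0.015]
0.14 [0.008 0.011 0.015]
0.15 [0.008 0.011 0.014]
0.16 [0.008 0.011 0.015]
0.17 [0.008 0.011 0.014]
0.18 [0.008 0.011 0.014]
0.19 [0.009 0.012 0.014]
-0.016966937561142453 -0.041128348034901806 0.04137440018561593
t 12.7 travel [ 0.0697 -0.2022 -0.0015] dr [0.0027 0.004  0.0001]
```

View pics/c6.png

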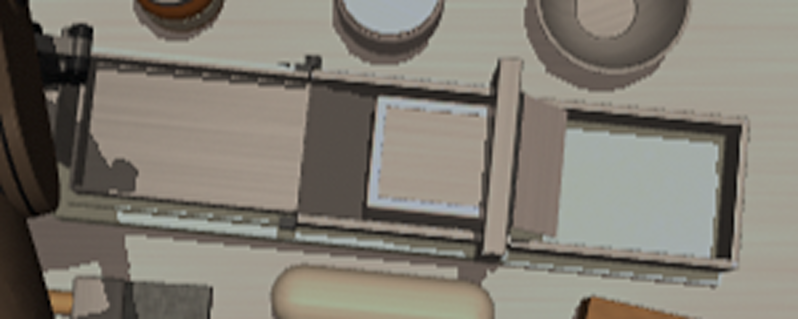

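Call:
play_rows --claw '[255, 255, 255, 255, 255, 255, 255, 255, 255, 255, 255, 255, 255, 255, 255, 255, 255, 255, 255, 255]' --travel '[[0, -0.03, 0], [0, -0.06, -0.001], [0, -0.09, -0.001], [0, -0.12, -0.0015], [0, -0.15, -0.0015], [0.02, -0.17, -0.0015], [0.04, -0.182, -0.0015], [0.07, -0.182, -0.0015], [0.09, -0.182, -0.0015], [0.11, -0.182, -0.0015], [0.13, -0.182, -0.0015], [0.145, -0.182, -0.0015], [0.16, -0.182, -0.0015], [0.17, -0.182, -0.0015], [0.18, -0.182, -0.0015], [0.186, -0.182, -0.0015], [0.19, -0.182, -0.0015], [0.191, -0.182, -0.0015], [0.191, -0.182, -0.0015], [0.191, -0.182, -0.0015]]' --dr '[[0, 0, 0], [0.002, 0.004, 0], [0.002, 0.004, 0], [0.002, 0.004, 0], [0.002, 0.004, 0], [0.002, 0.004, 0], [0.002, 0.004, 0], [0.002, 0.004, 0], [0.002, 0.004, 0], [0.002, 0.004, 0], [0.002, 0.004, 0], [0.002, 0.004, 0], [0.002, 0.004, 0], [0.002, 0.004, 0], [0.002, 0.004, 0], [0.002, 0.004, 0], [0.002, 0.004, 0], [0.002, 0.004, 0], [0.002, 0.004, 0], [0.002, 0.004, 0]]'

```text
time: 14.7
eef_pos: [0.5645, 0.0683, 0.0793]
tcp_rot: [0.03, 0.706, -0.03, 0.707]
contact_force: [-0.2, -0.3, -0.5]
opening: 0.004
```

Run:
```python
from h import *
where()
snap('scene','sc7.png')
b=cv2.imread('pics/sc7.png')[100:350,150:520]
cv2.imwrite('pics/c7.png',cv2.resize(b,None,fx=2.1,fy=2.1,interpolation=2))
delta(*tgt(.045,0,.08))
```

```text
t 14.7 s,y,z [-0.0502, 0.001, 0.0793] xaxis in st [0.0, 0.001, -1.0] F [-0.2 -0.3 -0.5] op 0.004 q [-0.06  0.18  1.93 -0.    1.03 -1.54]
t 14.75 travel [-0.0007 -0.0952 -0.001 ] dr [0.0007 0.0012 0.0001]
```

View pics/c7.png

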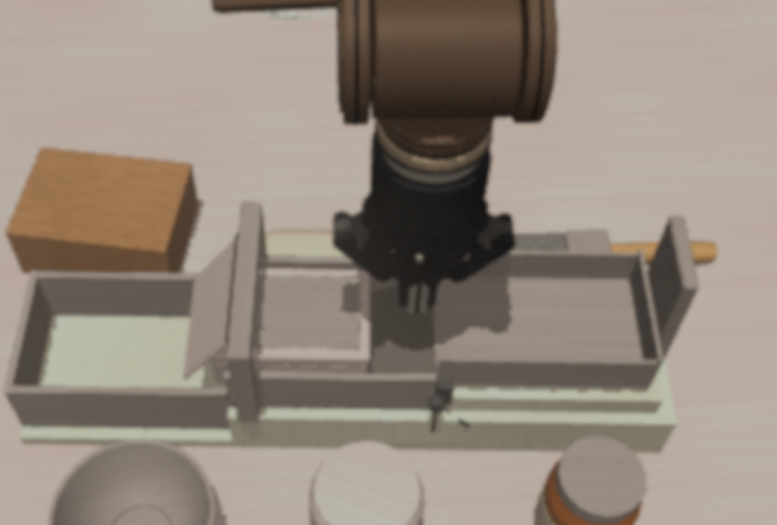

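Call:
play_rows --claw '[255, 255, 255, 255, 255, 255, 255, 255, 255, 255, 255, 255, 255, 255, 255, 255]' --travel '[[-0.003, -0.006, -0.001], [-0.005, -0.012, -0.001], [-0.005, -0.017, -0.001], [-0.005, -0.022, -0.001], [-0.005, -0.027, -0.001], [-0.005, -0.032, -0.001], [-0.005, -0.037, -0.001], [-0.005, -0.042, -0.001], [-0.005, -0.047, -0.001], [-0.005, -0.052, -0.001], [-0.005, -0.057, -0.001], [-0.005, -0.062, -0.001], [-0.005, -0.067, -0.001], [-0.005, -0.071, -0.001], [-0.005, -0.075, -0.001], [-0.005, -0.075, -0.001]]' --dr '[[0, 0, 0], [0, 0, 0], [0, 0, 0], [0, 0, 0], [0, 0, 0], [0, 0, 0], [0, 0, 0], [0, 0, 0], [0, 0, 0], [0, 0, 0], [0, 0, 0], [0, 0, 0], [0, 0, 0], [0, 0, 0], [0, 0, 0], [0, 0, 0]]'

```text
time: 16.35
eef_pos: [0.5572, -0.0068, 0.0843]
tcp_rot: [0.03, 0.706, -0.03, 0.707]
contact_force: [-0.3, -0.0, -0.2]
opening: 0.001
```

Run:
```python
from h import *
where()
d=snap('scene','sc8.png');t=snap('top','top8.png')
b=cv2.resize(cv2.imread('pics/sc8.png')[100:350,150:520],(592,400));a=cv2.resize(cv2.imread('pics/top8.png')[170:290,170:470],(592,200))
cv2.imwrite('pics/c8.png',np.vstack([b,a[:200]]))
```

```text
t 16.35 s,y,z [0.0253, 0.0, 0.0843] xaxis in st [0.0, 0.001, -1.0] F [-0.3 -0.  -0.2] op 0.001 q [-0.19  0.15  1.96 -0.    1.03 -1.68]
```

View pics/c8.png

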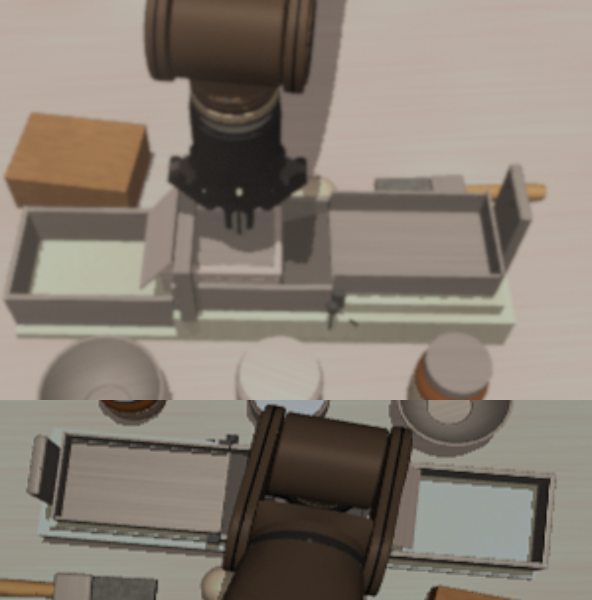

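Run:
```python
from h import *
d=dict(np.load('pics/sc8.png.npz'))
def pr(p):
    c=d['world_to_cam']@np.r_[p,1];return (d['K'][0,0]*c[0]/-c[2]+d['K'][0,2],d['K'][1,1]*-c[1]/-c[2]+d['K'][1,2])
print(pr(O+.0253*e+[0,0,.0843]))
K=d['K'];z=d['range_z'];v,u=np.mgrid[:480,:640]
P=np.stack([(u-K[0,2])/K[0,0]*z,-(v-K[1,2])/K[1,1]*z,-z,np.ones_like(z)],-1)@np.linalg.inv(d['world_to_cam']).T
Q=P[...,:3]-O; S=Q@e;Y=Q@n;Z=Q[...,2]
for s in np.arange(-.06,.15,.01):
    k=(abs(S-s)<.004)&(abs(Y-.025)<.012)&(z>0)
    print(round(s,2),np.percentile(Z[k],[10,50,90]).round(3) if k.any() else None)
b=cv2.imread('pics/sc8.png')[190:310,240:400]
cv2.imwrite('pics/c9.png',cv2.resize(b,None,fx=5,fy=5,interpolation=2))
```

```text
(np.float64(299.9024819406017), np.float64(253.25720885765568))
-0.06 [0.072 0.074 0.076]
-0.05 [0.067 0.069 0.071]
-0.04 [0.064 0.066 0.067]
-0.03 [0.062 0.382 0.401]
-0.02 [0.058 0.398 0.406]
-0.01 [0.101 0.367 0.399]
0.0 [0.103 0.316 0.397]
0.01 [0.193 0.314 0.396]
0.02 [0.184 0.331 0.395]
0.03 [0.189 0.331 0.394]
0.04 [0.192 0.323 0.394]
0.05 [0.188 0.332 0.394]
0.06 [0.102 0.371 0.395]
0.07 [0.142 0.372 0.398]
0.08 [0.147 0.378 0.398]
0.09 [0.119 0.124 0.133]
0.1 [0.096 0.111 0.116]
0.11 [0.012 0.095 0.101]
0.12 [0.013 0.082 0.086]
0.13 [0.011 0.011 0.013]
0.14 [0.011 0.012 0.014]
```

View pics/c9.png

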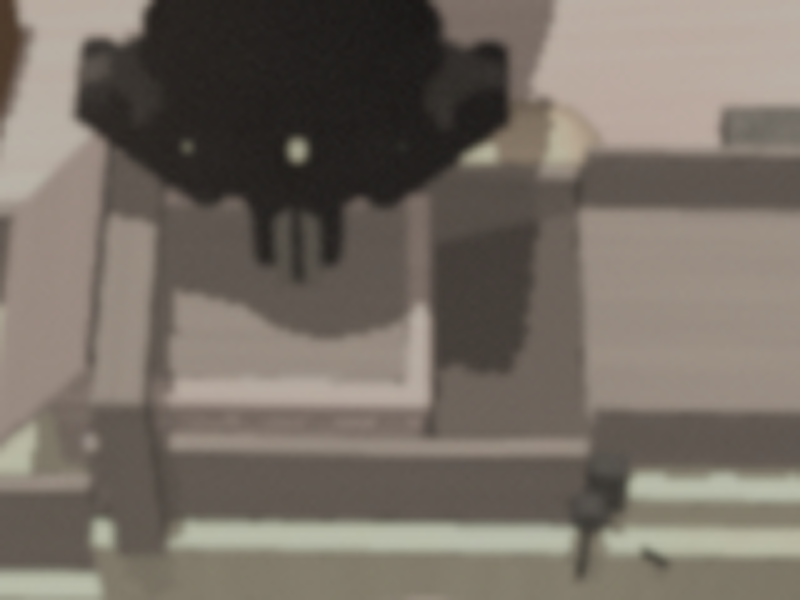

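Run:
```python
from h import *
d=dict(np.load('pics/sc8.png.npz'))
K=d['K'];z=d['range_z'];v,u=np.mgrid[:480,:640]
P=np.stack([(u-K[0,2])/K[0,0]*z,-(v-K[1,2])/K[1,1]*z,-z,np.ones_like(z)],-1)@np.linalg.inv(d['world_to_cam']).T
Q=P[...,:3]-O
for vv in range(226,256,2):
    print(vv,[tuple((np.array([Q[vv,uu]@e,Q[vv,uu]@n,Q[vv,uu,2]])*1000).round().astype(int).tolist()) for uu in (293,297,300,303,307)])
d=dict(np.load('pics/sc7.png.npz'));c=d['world_to_cam']@np.r_[O-.0502*e+.001*n+[0,0,.0793],1];print(K[0,0]*c[0]/-c[2]+K[0,2],K[1,1]*-c[1]/-c[2]+K[1,2])
```

```text
226 [(33, 12, 175), (28, 5, 166), (23, 4, 165), (19, 11, 174), (13, 10, 173)]
228 [(33, 11, 169), (28, 9, 166), (23, 6, 163), (19, 10, 167), (13, 12, 170)]
230 [(33, 12, 165), (28, 12, 165), (23, 11, 164), (19, 11, 164), (13, 11, 165)]
232 [(33, 13, 162), (28, 8, 155), (23, 8, 155), (19, 13, 162), (13, 12, 161)]
234 [(34, 6, 147), (28, 11, 153), (23, 9, 151), (19, 11, 154), (13, 6, 148)]
236 [(34, 8, 144), (28, 9, 146), (24, 11, 148), (19, 11, 148), (13, 6, 142)]
238 [(35, 7, 137), (28, 10, 142), (24, 10, 143), (19, 12, 145), (13, 5, 135)]
240 [(35, 6, 131), (28, 12, 139), (24, 12, 139), (19, 12, 139), (13, 7, 133)]
242 [(35, 6, 126), (28, 11, 133), (24, 10, 131), (19, 12, 134), (13, 6, 126)]
244 [(36, -7, 101), (29, 10, 126), (24, 10, 126), (19, 10, 126), (14, -5, 103)]
246 [(36, -2, 102), (30, -4, 100), (24, 10, 120), (19, 10, 121), (14, -3, 102)]
248 [(36, 2, 102), (29, 2, 103), (25, 0, 100), (20, 1, 101), (14, 1, 101)]
250 [(36, 5, 100), (29, 6, 103), (25, 5, 101), (20, 5, 101), (14, 5, 102)]
252 [(36, 8, 100), (29, 9, 102), (24, 10, 103), (20, 9, 102), (13, 9, 102)]
254 [(35, 12, 101), (29, 12, 101), (24, 13, 103), (20, 13, 102), (13, 12, 101)]
346.41635415691366 256.0196243017018
```

Run:
```python
from h import *
def an(f,ts,tz,ax):
    d=dict(np.load(f))
    K=d['K'];z=d['range_z'];v,u=np.mgrid[:480,:640]
    P=np.stack([(u-K[0,2])/K[0,0]*z,-(v-K[1,2])/K[1,1]*z,-z,np.ones_like(z)],-1)@np.linalg.inv(d['world_to_cam']).T
    Q=P[...,:3]-O;S=Q@e;Y=Q@n;Z=Q[...,2]
    dark=(d['img'].max(-1)<60)&(z>0)
    L=(S-ts)*ax[0]+(Z-tz)*ax[1]   # along tool x from tcp
    W=(S-ts)*-ax[1]+(Z-tz)*ax[0]
    for l in np.arange(-.1,.03,.005):
        k=(abs(L-l)<.0025)&(abs(W)<.06)&(abs(Y)<.05)&(z>0)
        kk=k&dark
        print(round(l,3),k.sum(),kk.sum(), (W[kk].min().round(3),W[kk].max().round(3),Y[kk].max().round(3)) if kk.any() else '')
print('tilt');an('pics/sc3.png.npz',-.1453,.2387,(-.649,-.761))
print('sc7');an('pics/sc7.png.npz',-.0502,.0793,(0,-1))
print('sc1');an('pics/sc1.png.npz',-.2312,.2598,(0,-1))
```

```text
tilt
-0.1 189 168 (np.float64(-0.047), np.float64(0.046), np.float64(0.019))
-0.095 154 125 (np.float64(-0.044), np.float64(0.043), np.float64(0.016))
-0.09 238 200 (np.float64(-0.04), np.float64(0.041), np.float64(0.014))
-0.085 232 213 (np.float64(-0.037), np.float64(0.037), np.float64(0.015))
-0.08 157 129 (np.float64(-0.032), np.float64(0.029), np.float64(0.015))
-0.075 73 61 (np.float64(-0.023), np.float64(0.024), np.float64(0.013))
-0.07 82 57 (np.float64(-0.019), np.float64(0.013), np.float64(0.012))
-0.065 84 54 (np.float64(-0.019), np.float64(0.016), np.float64(0.012))
-0.06 97 63 (np.float64(-0.019), np.float64(0.017), np.float64(0.011))
-0.055 89 51 (np.float64(-0.019), np.float64(0.016), np.float64(0.012))
-0.05 89 46 (np.float64(-0.018), np.float64(0.016), np.float64(0.012))
-0.045 87 35 (np.float64(-0.018), np.float64(0.016), np.float64(0.01))
-0.04 58 22 (np.float64(-0.015), np.float64(0.005), np.float64(0.011))
-0.035 175 11 (np.float64(0.004), np.float64(0.006), np.float64(0.008))
-0.03 53 0 
-0.025 56 0 
-0.02 59 0 
-0.015 75 0 
-0.01 77 0 
-0.005 74 0 
0.0 76 0 
0.
[... 1765 characters left out ...]
 59 (np.float64(-0.035), np.float64(0.041), np.float64(0.011))
-0.07 98 65 (np.float64(-0.038), np.float64(0.04), np.float64(0.01))
-0.065 111 69 (np.float64(-0.038), np.float64(0.04), np.float64(0.01))
-0.06 103 64 (np.float64(-0.037), np.float64(0.04), np.float64(0.011))
-0.055 104 61 (np.float64(-0.038), np.float64(0.04), np.float64(0.01))
-0.05 105 55 (np.float64(-0.037), np.float64(0.039), np.float64(0.011))
-0.045 81 37 (np.float64(-0.028), np.float64(0.036), np.float64(0.01))
-0.04 50 8 (np.float64(-0.027), np.float64(-0.025), np.float64(0.009))
-0.035 4 0 
-0.03 0 0 
-0.025 0 0 
-0.02 0 0 
-0.015 0 0 
-0.01 0 0 
-0.005 0 0 
0.0 0 0 
0.005 0 0 
0.01 0 0 
0.015 0 0 
0.02 0 0 
0.025 0 0
```

The camera shows a mismatch. The real fingertips sit about 35 mm short of the reported TCP along tool x: the tip is seen at z≈0.119 where 0.084 was reported. So the fingers just passed over the tin without touching it (F≈0). I'll trust the camera, use a 35 mm offset, and roll the tool 90° so it fits better under the gate.

```bash
cat >> h.py <<'E'
def tip(s,y,z,tilt=0,roll=90,off=.035):
    p,R=tgt(s,y,z,tilt); R=R*Ro.from_rotvec([np.radians(roll),0,0])
    return p+off*R.as_matrix()[:,0],R
E
python3 - <<'E'
from h import *
for s,z in((.025,.17),(-.05,.17),(-.05,.08)): delta(*tip(s,0,z))
E
```

```text
t 16.45 travel [-0.0507 -0.0001  0.0001] dr [ 1.5713e+00  9.0000e-04 -9.0000e-04]
t 16.45 travel [-0.0507  0.0749  0.0001] dr [ 1.5713e+00  9.0000e-04 -9.0000e-04]
t 16.45 travel [0.0393 0.0749 0.    ] dr [ 1.5713e+00  9.0000e-04 -9.0000e-04]
```

Call:
play_rows --claw '[255, 255, 255, 255, 255, 255, 255, 255, 255, 255, 255, 255, 255, 255, 255, 255, 255, 255, 255]' --travel '[[-0.02, 0, 0], [-0.04, 0, 0], [-0.05, 0.01, 0], [-0.05, 0.03, 0], [-0.05, 0.05, 0], [-0.05, 0.07, 0], [-0.05, 0.075, 0], [-0.05, 0.075, 0], [-0.05, 0.075, 0], [-0.05, 0.075, 0], [-0.05, 0.075, 0], [-0.05, 0.075, 0], [-0.05, 0.075, 0], [-0.04, 0.075, 0], [-0.02, 0.075, 0], [0, 0.075, 0], [0.01, 0.075, 0], [0.015, 0.075, 0], [0.015, 0.075, 0]]' --dr '[[0.13, 0, 0], [0.26, 0, 0], [0.39, 0, 0], [0.52, 0, 0], [0.65, 0, 0], [0.78, 0, 0], [0.91, 0, 0], [1.04, 0, 0], [1.17, 0, 0], [1.3, 0, 0], [1.43, 0, 0], [1.57, 0, 0], [1.57, 0, 0], [1.57, 0, 0], [1.57, 0, 0], [1.57, 0, 0], [1.57, 0, 0], [1.57, 0, 0], [1.57, 0, 0]]'

```text
time: 18.35
eef_pos: [0.5631, 0.0684, 0.0686]
tcp_rot: [-0.52, -0.479, 0.52, -0.479]
contact_force: [-0.3, -0.1, 0.5]
opening: -0.006
```

Run:
```python
from h import *
where()
d=snap('scene','sc10.png')
b=cv2.imread('pics/sc10.png')[130:330,240:510]
cv2.imwrite('pics/c10.png',cv2.resize(b,None,fx=2.9,fy=2.9,interpolation=2))
delta(*tip(-.05,0,.08))
```

```text
t 18.35 s,y,z [-0.0502, -0.0005, 0.0686] xaxis in st [-0.0, -0.0, -1.0] F [-0.3 -0.1  0.5] op -0.006 q [-0.06  0.19  1.94  0.    1.01  0.02]
t 18.4 travel [ 0.0245 -0.0002  0.0002] dr [ 0.0019 -0.0001 -0.0014]
```

View pics/c10.png

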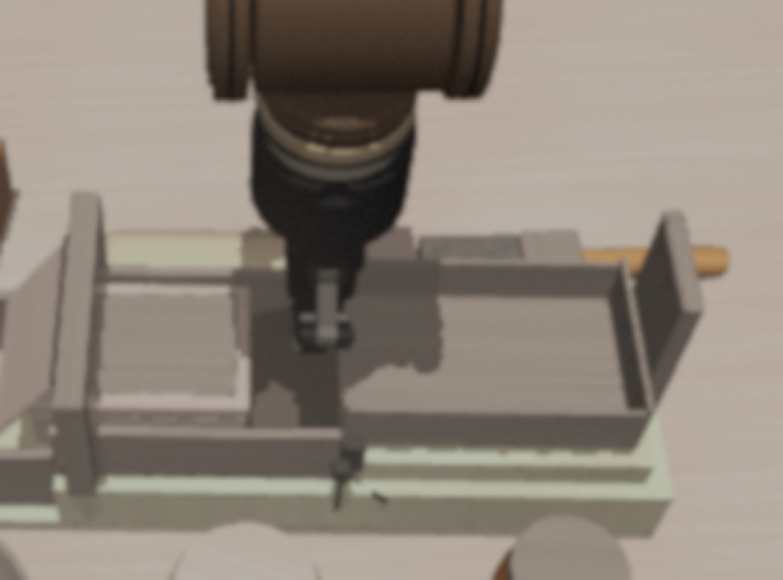

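Call:
play_rows --claw '[255, 255, 255, 255, 255, 255, 255, 255, 255, 255, 255, 255, 255, 255, 255, 255, 255]' --travel '[[0.01, 0, 0], [0.018, 0, 0], [0.022, 0, 0.006], [0.025, 0, 0.012], [0.025, 0, 0.017], [0.025, 0, 0.021], [0.025, 0, 0.025], [0.025, 0, 0.029], [0.025, 0, 0.033], [0.025, 0, 0.037], [0.025, 0, 0.041], [0.025, 0, 0.045], [0.025, 0, 0.049], [0.025, 0, 0.053], [0.025, 0, 0.057], [0.025, 0, 0.06], [0.025, 0, 0.06]]' --dr '[[0, 0, 0], [0, 0, 0], [0, 0, 0], [0, 0, 0], [0, 0, 0], [0, 0, 0], [0, 0, 0], [0, 0, 0], [0, 0, 0], [0, 0, 0], [0, 0, 0], [0, 0, 0], [0, 0, 0], [0, 0, 0], [0, 0, 0], [0, 0, 0], [0, 0, 0]]'

```text
time: 20.1
eef_pos: [0.5588, 0.008, 0.0444]
tcp_rot: [0.521, 0.478, -0.52, 0.479]
contact_force: [-0.4, -0.0, -0.0]
opening: -0.002
```

Run:
```python
from h import *
where()
d=snap('scene','sc11.png')
b=cv2.imread('pics/sc11.png')[130:330,150:420]
cv2.imwrite('pics/c11.png',cv2.resize(b,None,fx=2.9,fy=2.9,interpolation=2))
for a in ((.02,.078,-10),(.03,.078,-18),(.04,.078,-25),(.05,.076,-30),(.06,.074,-35),(.07,.072,-42),(.08,.07,-48),(.09,.068,-52),(.097,.068,-52)): print(a);delta(*tip(a[0],0,a[1],a[2]))
```

```text
t 20.1 s,y,z [0.0104, 0.0003, 0.0444] xaxis in st [0.0, 0.001, -1.0] F [-0.4 -0.  -0. ] op -0.002 q [-0.17  0.21  1.97 -0.    0.96 -0.08]
(0.02, 0.078, -10)
t 20.15 travel [ 0.0008 -0.0003  0.0159] dr [ 0.0016 -0.1742 -0.0013]
(0.03, 0.078, -18)
t 20.15 travel [-0.0003 -0.0003  0.0306] dr [ 0.0015 -0.3138 -0.0014]
(0.04, 0.078, -25)
t 20.15 travel [-0.0019 -0.0004  0.0446] dr [ 0.0014 -0.436  -0.0015]
(0.05, 0.076, -30)
t 20.15 travel [-0.0013 -0.0004  0.0573] dr [ 0.0013 -0.5233 -0.0016]
(0.06, 0.074, -35)
t 20.15 travel [-0.0009 -0.0004  0.0699] dr [ 0.0013 -0.6105 -0.0016]
(0.07, 0.072, -42)
t 20.15 travel [-0.0016 -0.0004  0.0832] dr [ 0.0012 -0.7327 -0.0017]
(0.08, 0.07, -48)
t 20.15 travel [-0.0022 -0.0004  0.0958] dr [ 0.0011 -0.8374 -0.0018]
(0.09, 0.068, -52)
t 20.15 travel [-0.002  -0.0005  0.1074] dr [ 0.001  -0.9072 -0.0018]
(0.097, 0.068, -52)
t 20.15 travel [-0.002  -0.0005  0.1144] dr [ 0.001  -0.9072 -0.0018]
```

View pics/c11.png

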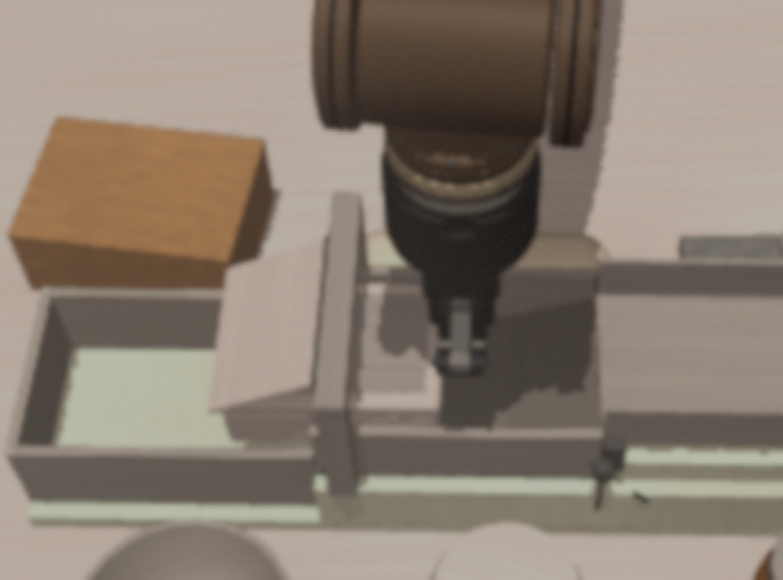

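The push works: the tin's tail is at s≈21 mm with its nose out past the gate, and force is near 0. Continue with increasing tilt.

Call:
play_rows --claw '[255, 255, 255, 255, 255, 255, 255, 255, 255, 255, 255, 255, 255]' --travel '[[0, 0, 0.005], [0.0005, 0, 0.01], [0.001, 0, 0.016], [0, 0, 0.021], [0, 0, 0.026], [0, 0, 0.031], [-0.001, 0, 0.036], [-0.0015, 0, 0.04], [-0.002, 0, 0.0446], [-0.0015, 0, 0.049], [-0.0015, 0, 0.053], [-0.0013, 0, 0.0573], [-0.0013, 0, 0.0573]]' --dr '[[0, -0.06, 0], [0, -0.12, 0], [0, -0.174, 0], [0, -0.22, 0], [0, -0.27, 0], [0, -0.314, 0], [0, -0.36, 0], [0, -0.4, 0], [0, -0.436, 0], [0, -0.465, 0], [0, -0.495, 0], [0, -0.523, 0], [0, -0.523, 0]]'

```text
time: 21.45
eef_pos: [0.5536, -0.0486, 0.045]
tcp_rot: [-0.368, -0.339, 0.637, -0.587]
contact_force: [1.1, 0.8, -0.6]
opening: 0.0
```

Run:
```python
from h import *
where()
d=snap('scene','sc12.png')
b=cv2.imread('pics/sc12.png')[100:330,150:460]
cv2.imwrite('pics/c12.png',cv2.resize(b,None,fx=2.5,fy=2.5,interpolation=2))
for a in ((.06,.074,-35),(.07,.072,-42),(.08,.07,-48),(.09,.068,-52),(.097,.068,-52)): print(a);delta(*tip(a[0],0,a[1],a[2]))
```

```text
t 21.45 s,y,z [0.0673, -0.0, 0.045] xaxis in st [0.5, 0.001, -0.866] F [ 1.1  0.8 -0.6] op 0.0 q [-0.02  0.3   1.95 -0.62  1.03  0.43]
(0.06, 0.074, -35)
t 21.5 travel [ 0.0064 -0.0002  0.0111] dr [ 0.0016 -0.088  -0.0016]
(0.07, 0.072, -42)
t 21.5 travel [ 0.0125 -0.0002  0.023 ] dr [ 0.0015 -0.2101 -0.0017]
(0.08, 0.07, -48)
t 21.5 travel [ 0.0183 -0.0003  0.0342] dr [ 0.0014 -0.3149 -0.0017]
(0.09, 0.068, -52)
t 21.5 travel [ 0.0242 -0.0003  0.0442] dr [ 0.0013 -0.3847 -0.0018]
(0.097, 0.068, -52)
t 21.5 travel [ 0.0277 -0.0003  0.0502] dr [ 0.0013 -0.3847 -0.0018]
```

View pics/c12.png

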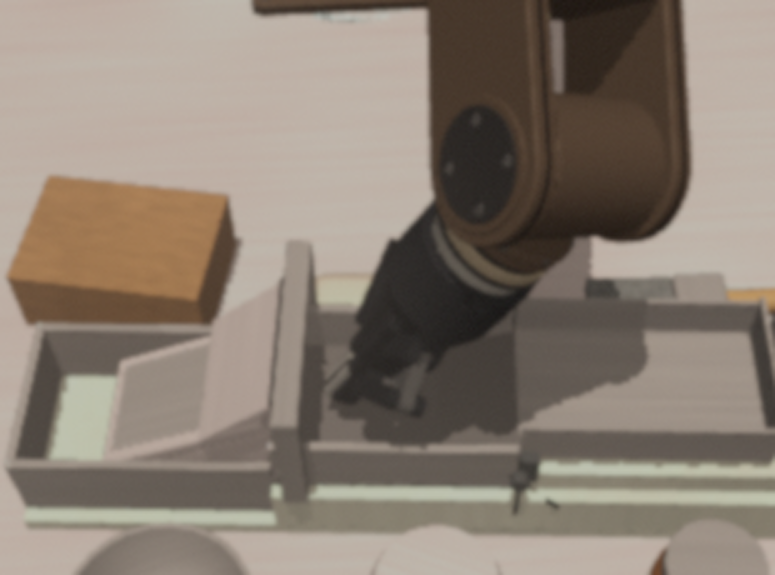

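Tin has tipped nose-down into the bay with the flap resting on it. Push on.

Call:
play_rows --claw '[255, 255, 255, 255, 255, 255, 255, 255, 255, 255, 255, 255]' --travel '[[0.003, 0, 0.005], [0.0064, 0, 0.011], [0.0095, 0, 0.017], [0.0125, 0, 0.023], [0.0154, 0, 0.0285], [0.0183, 0, 0.0342], [0.0212, 0, 0.039], [0.0242, 0, 0.0442], [0.026, 0, 0.0475], [0.0277, 0, 0.0502], [0.0277, 0, 0.0502], [0.0277, 0, 0.0502]]' --dr '[[0, -0.044, 0], [0, -0.088, 0], [0, -0.15, 0], [0, -0.21, 0], [0, -0.26, 0], [0, -0.315, 0], [0, -0.35, 0], [0, -0.385, 0], [0, -0.385, 0], [0, -0.385, 0], [0, -0.385, 0], [0, -0.385, 0]]'

```text
time: 22.7
eef_pos: [0.5493, -0.106, 0.0468]
tcp_rot: [-0.24, -0.22, 0.696, -0.64]
contact_force: [-0.2, 0.3, -1.1]
opening: -0.006
```

Run:
```python
from h import *
where()
d=snap('scene','sc13.png')
b=cv2.imread('pics/sc13.png')[100:330,150:460]
cv2.imwrite('pics/c13.png',cv2.resize(b,None,fx=2.5,fy=2.5,interpolation=2))
```

```text
t 22.7 s,y,z [0.1248, 0.0005, 0.0468] xaxis in st [0.788, 0.002, -0.616] F [-0.2  0.3 -1.1] op -0.006 q [ 0.03  0.43  1.94 -1.01  1.18  0.72]
```

View pics/c13.png

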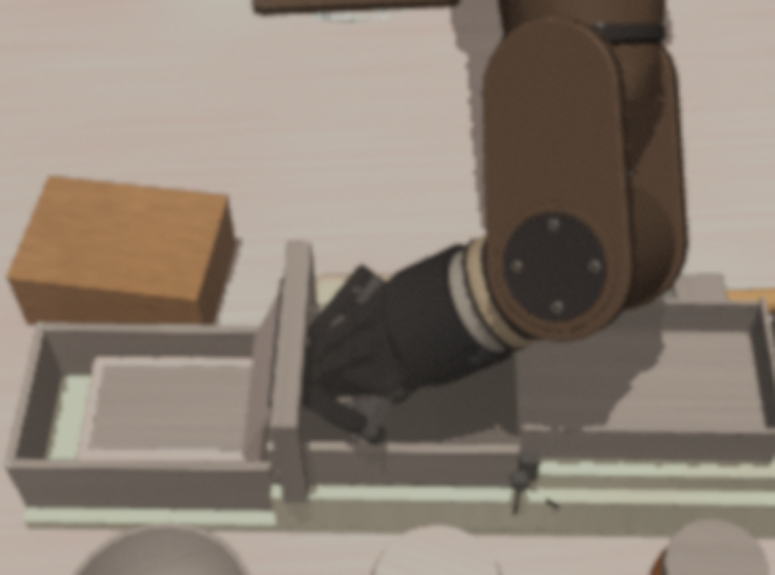

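Tin appears flat in the bay with the flap resting on the finger. Retract along the reverse path.

Run:
```python
from h import *
for a in ((.09,.068,-52),(.08,.07,-48),(.07,.073,-42),(.06,.075,-35),(.05,.078,-30),(.04,.078,-25),(.03,.08,-18),(.015,.08,-8),(0,.1,0),(0,.2,0)): print(a);delta(*tip(a[0],0,a[1],a[2]))
```

```text
(0.09, 0.068, -52)
t 22.75 travel [-0.0054 -0.0005 -0.0046] dr [ 0.0001 -0.0001 -0.0023]
(0.08, 0.07, -48)
t 22.75 travel [-0.0146 -0.0005 -0.0117] dr [ 0.0002  0.0697 -0.0023]
(0.07, 0.073, -42)
t 22.75 travel [-0.0248 -0.0005 -0.0191] dr [ 0.0003  0.1744 -0.0022]
(0.06, 0.075, -35)
t 22.75 travel [-0.0349 -0.0005 -0.0278] dr [ 0.0004  0.2966 -0.0022]
(0.05, 0.078, -30)
t 22.75 travel [-0.0456 -0.0004 -0.0345] dr [ 0.0005  0.3838 -0.0022]
(0.04, 0.078, -25)
t 22.75 travel [-0.0548 -0.0004 -0.0434] dr [ 0.0006  0.4711 -0.0022]
(0.03, 0.08, -18)
t 22.75 travel [-0.066  -0.0004 -0.0517] dr [ 0.0008  0.5933 -0.0022]
(0.015, 0.08, -8)
t 22.75 travel [-0.0817 -0.0003 -0.0657] dr [ 0.0009  0.7678 -0.0021]
(0, 0.1, 0)
t 22.75 travel [-0.1095 -0.0003 -0.0624] dr [ 0.0011  0.9074 -0.0021]
(0, 0.2, 0)
t 22.75 travel [-1.71e-01 -1.00e-04  1.64e-02] dr [ 0.0011  0.9074 -0.0021]
```

Call:
play_rows --claw '[255, 255, 255, 255, 255, 255, 255, 255, 255, 255, 255, 255, 255, 255, 255, 255, 255, 255, 255, 255]' --travel '[[-0.0025, 0, -0.0022], [-0.0054, 0, -0.0046], [-0.01, 0, -0.008], [-0.0146, 0, -0.0117], [-0.0197, 0, -0.0154], [-0.0248, 0, -0.0191], [-0.0299, 0, -0.0235], [-0.0349, 0, -0.0278], [-0.0456, 0, -0.0345], [-0.0548, 0, -0.0434], [-0.066, 0, -0.0517], [-0.074, 0, -0.059], [-0.0817, 0, -0.0657], [-0.0955, 0, -0.064], [-0.1095, 0, -0.0624], [-0.125, 0, -0.043], [-0.14, 0, -0.023], [-0.156, 0, -0.004], [-0.171, 0, 0.0164], [-0.171, 0, 0.0164]]' --dr '[[0, 0, 0], [0, 0, 0], [0, 0.035, 0], [0, 0.07, 0], [0, 0.12, 0], [0, 0.174, 0], [0, 0.235, 0], [0, 0.297, 0], [0, 0.384, 0], [0, 0.471, 0], [0, 0.593, 0], [0, 0.68, 0], [0, 0.768, 0], [0, 0.84, 0], [0, 0.907, 0], [0, 0.907, 0], [0, 0.907, 0], [0, 0.907, 0], [0, 0.907, 0], [0, 0.907, 0]]'

```text
time: 24.75
eef_pos: [0.5622, 0.0183, 0.1697]
tcp_rot: [0.522, 0.476, -0.518, 0.482]
contact_force: [-0.5, 0.3, 0.0]
opening: -0.003
```

Run:
```python
from h import *
where()
s=ctrl.get_state();print(Ro.from_quat(s['tcp_rot']).inv().apply(np.array([.45,.35,.32])-s['eef_pos']).round(3))
```

```text
t 24.75 s,y,z [-0.0002, 0.0029, 0.1697] xaxis in st [0.001, 0.01, -1.0] F [-0.5  0.3  0. ] op -0.003 q [-0.15  0.06  1.89 -0.    1.18 -0.07]
[-0.152 -0.138 -0.321]
```

Move up and away to the side so the cameras can see.

Call:
play_rows --claw '[255, 255, 255, 255, 255, 255, 255, 255, 255, 255, 255, 255, 255, 255]' --travel '[[-0.03, 0, 0], [-0.06, 0, 0], [-0.1, 0, 0], [-0.13, -0.01, -0.02], [-0.15, -0.03, -0.05], [-0.15, -0.05, -0.09], [-0.15, -0.07, -0.13], [-0.15, -0.09, -0.17], [-0.15, -0.11, -0.21], [-0.15, -0.13, -0.25], [-0.15, -0.138, -0.29], [-0.15, -0.138, -0.32], [-0.15, -0.138, -0.32], [-0.15, -0.138, -0.32]]' --dr '[[0, 0, 0], [0, 0, 0], [0, 0, 0], [0, 0, 0], [0, 0, 0], [0, 0, 0], [0, 0, 0], [0, 0, 0], [0, 0, 0], [0, 0, 0], [0, 0, 0], [0, 0, 0], [0, 0, 0], [0, 0, 0]]'

```text
time: 26.15
eef_pos: [0.4488, 0.349, 0.3164]
tcp_rot: [0.521, 0.477, -0.519, 0.482]
contact_force: [0.3, 0.5, 0.2]
opening: 0.004
```

Run:
```python
from h import *
where()
t=snap('top','top14.png');d=snap('scene','sc14.png')
b=cv2.resize(cv2.imread('pics/sc14.png')[140:380,140:520],(570,360));a=cv2.resize(cv2.imread('pics/top14.png')[140:360,140:480],(570,238*570//570))
cv2.imwrite('pics/c14.png',np.vstack([b,a]))
K=t['K'];z=t['range_z'];v,u=np.mgrid[:480,:640]
P=np.stack([(u-K[0,2])/K[0,0]*z,-(v-K[1,2])/K[1,1]*z,-z,np.ones_like(z)],-1)@np.linalg.inv(t['world_to_cam']).T
Q=P[...,:3]-O; S=Q@e;Y=Q@n;Z=Q[...,2]
for s in np.r_[-.22:-.06:.03,.06:.26:.01]:
    k=(abs(S-s)<.003)&(abs(Y)<.03)&(z>0)
    print(round(s,2),np.percentile(Z[k],[10,50,90]).round(3) if k.any() else None)
```

```text
t 26.15 s,y,z [-0.32, -0.1381, 0.3164] xaxis in st [0.003, 0.008, -1.0] F [0.3 0.5 0.2] op 0.004 q [ 0.49 -0.02  1.7  -0.01  1.45  0.57]
-0.22 [0.079 0.082 0.095]
-0.19 [0.078 0.082 0.084]
-0.16 [0.078 0.081 0.084]
-0.13 [0.079 0.081 0.085]
-0.1 [0.079 0.081 0.085]
-0.07 [0.079 0.082 0.083]
0.06 [0.052 0.055 0.058]
0.07 [0.054 0.143 0.147]
0.08 [0.143 0.145 0.148]
0.09 None
0.1 [0.01  0.05  0.057]
0.11 [0.054 0.057 0.06 ]
0.12 [0.054 0.057 0.06 ]
0.13 [0.054 0.057 0.059]
0.14 [0.053 0.057 0.059]
0.15 [0.054 0.057 0.059]
0.16 [0.055 0.057 0.06 ]
0.17 [0.054 0.056 0.06 ]
0.18 [0.054 0.057 0.06 ]
0.19 [0.055 0.057 0.06 ]
0.2 [0.054 0.056 0.06 ]
0.21 [0.054 0.057 0.06 ]
0.22 [0.052 0.055 0.058]
0.23 [0.008 0.011 0.015]
0.24 [0.008 0.011 0.015]
0.25 [0.01  0.029 0.066]
```

View pics/c14.png

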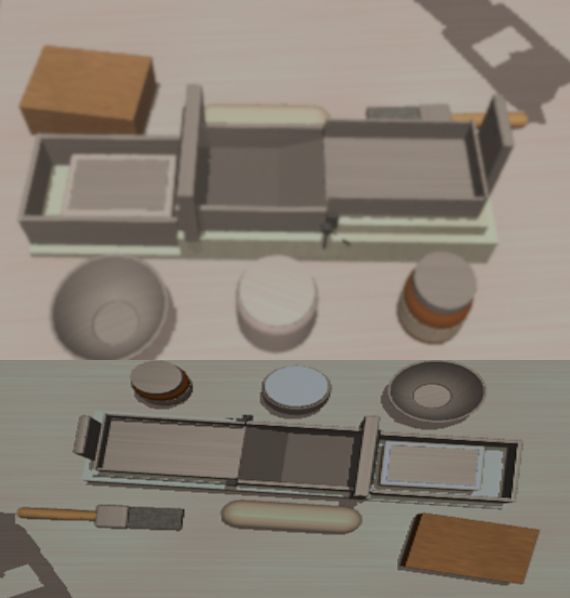

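Tin is flat in the bay (top at 0.057 m from s≈102 to 222 mm). The flap hangs shut, the pan is level and the bystanders look unmoved.

Run:
```python
from h import *
a=cv2.imread('pics/top0.png').astype(int);b=cv2.imread('pics/top14.png').astype(int)
for n_,r in dict(jar=(135,185,212,260),round=(140,190,292,340),bowl=(135,200,368,432),roll=(266,302,268,360),carton=(280,350,375,465),brush=(268,300,145,255)).items():
    print(n_,np.abs(a-b)[r[0]:r[1],r[2]:r[3]].mean().round(1))
print(ctrl.sign_off())
```

```text
jar 2.9
round 3.4
bowl 2.7
roll 3.1
carton 2.7
brush 4.6
the job is handed in; nothing more can be done
None
```

The job is done and handed in at about 26 s, well inside the 61 s limit. I tipped the pan by its grip plate to about 40.5° and held it there for over a second. The tin slid out down the ramp, and I lowered the pan gently to level. I then pushed the tin through the gate with the fingers shut and tilted, and moved the arm clear.

**Last checks:**
- **Tin:** it lies flat in the bay, its top at an even 57 mm from 102 to 222 mm along the station.
- **Flap:** it is shut, with nothing seen protruding past the header.
- **Pan:** it is level, with its floor at 82 mm.
- **Other goods:** they look unmoved when the before and after pictures are compared.
- **Forces:** no reading at the end of a move was above about 6 N.

**One disagreement:** the cameras put the real fingertips about 35 mm short of the reported TCP along the tool axis. Because of this my first push passed above the tin without touching it, and the grip on the plate was shallower than planned, though it held. I corrected for the offset in the pushes after that.

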